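Reverse the ratchet and slacken the carving vise's swivel bolt

ROBOT

A 6-joint arm with a two-finger parallel gripper is mounted at the origin on the work surface. World frame = base frame: x ahead of the robot, y to its left, z up, the work surface at z = 0. Lengths are in mm, angles in rad, forces in N, time in s.
With the tool pointing down it reaches from about 275 to 1000 mm from the base axis. Payload 8.4 kg.
Tool frame: the origin (TCP) lies between the finger pads; the fingertips stand r.finger_overhang ahead of it and the grasp point (between the pads) is the TCP (r.finger_overhang is the distance from the TCP to the fingertips, in mm); z points along the fingers, y is the line along which they close (so a half turn about z gives the same grasp; the last joint's range is limited). The gripper opens to 85 mm and grips with 20 to 120 N. Pads are 22 mm wide; open, the fingers measure 114 mm over their backs; the gripper's body (76 mm by 85 mm) begins 54 mm behind the grasp point. The pads swing forward as they close: fully open they stand 13 mm farther back than shut.
Start: joints at [-1.24, 0.353, 1.633, -0, 1.155, -0.002], TCP at [204.18, -590.71, 250.281] pointing down, gripper open.
Joint ranges: [-2.63, 2.63], [-0.92, 2.1], [0.06, 2.66], [-1.3, 4.44], [0, 2.69], [-3.02, 3.02]. Speed limits (rad/s): [2.22, 2.22, 2.79, 3.14, 3.14, 3.14].

INTERFACE

Orientations are given as [roll, pitch, yaw] about the fixed x, y, z axes, in that order (R = Rz(yaw) Ry(pitch) Rx(roll)).
In Python, from rig import r, cams, sign_off gives the robot as it stands.
- The arm moves only by the shell command python3 -m crank 'ROWS' [FORCE]. ROWS is JSON, a list of rows, each a list of 7 numbers: the shift along the tool's x, y, z in m, then the turn, a rotation vector about the tool's x, y, z in rad, then the closure, from 0 (fully open) to 1 (shut). In form: [[dx, dy, dz, ax, ay, az, gripper], ...]. A call has 1 to 5 rows; each row is the pose to reach, as a shift and turn from the pose commanded when the call began, along the tool's axes at that moment; what a row does not reach only later rows make up. A row lasts 1/10 s, in which the tool goes at most 50 mm and 8.59 degrees, less where a joint would pass 70% of its speed; a pose out of reach is approached as far as the arm can. A call with a gripper value outside its range is refused whole. The fingers move at their own pace and stop on an object; FORCE is the grip in N (left out, the last holds). Time passes only in rows, so rows that repeat a pose let the fingers close. It gives the time, the measured TCP pose, the force, the opening and the grip force at its end, in the units of the state.
- r.sense(): the state, without advancing time (a new reading comes with each control period).
- cams.grab_frame(name): name is "scene" or "top" or "wrist"; returns a dict with "image" (400x640x3 uint8, red, green, blue), "fx", "fy", "cx", "cy" (pixels), "position" and "orientation" of the camera in the world. Camera axes: x right, y down, z forward; pixel columns grow to the right and rows downward; lengths in mm; the calibration is good to about 2 mm. A picture is of the moment at which its call begins. There is no depth.
- sign_off(): hands the job in; it is judged then, once.
The state is a dict: "clock": time; "qpos": joint angles; "qvel": joint speeds; "joint_efforts": joint torques, N m; "eef_pos": TCP position; "tcp_rot": TCP orientation; "contact_force": force on the tool from outside, world axes, zero at the start; "wrist_torque": the same for the moment, N m; "opening": opening from 0.0 (shut) to 1.0 (fully open); "grasp_force": force on a finger pad.
Only numpy, scipy, OpenCV 4.12 (cv2) and the standard library are available. Lean on these libraries where they do the work, as an engineer would, in place of code of your own. Each camera call takes 0.05 s, during which the arm holds its last target. There are 200 camera calls.

TASK

The ratchet wrench is already on the vise's swivel clamp bolt, but its red direction lever is set to tighten. Flip the lever to the loosening side, then swing the wrench handle back and forth, driving anticlockwise seen from above, until the bolt's white tab has come round against the yellow stop pin; only nudge the slender pin, do not strain it. Turn the bolt only with the wrench, leave the things lying around where they are, and let go at the end.

Things in the scene. Friction and masses are not known exactly. Their poses are not given: they have to be found in the camera images.
- vise: Red carving vise fixed to the bench. Origin on the bolt axis at bench height; own -y is the handle's middle direction, +y leads to the jaws (165 mm high, from 100 mm off the axis; screw handle reaches own x +137 mm). Base plate 150 x 335 x 20 mm, own y -85 to +250. Two grey posts, 14 mm thick, 60 mm high, stand 85 mm from the axis either side of the wrench and limit its swing.
- ratchet (a joint): Swing of the steel wrench about the bolt axis, rad, limits -0.6 to +0.6 at the two grey posts; 0: handle along the vise's own -y; positive: anticlockwise seen from above (loosening). Round head 76 mm wide, top 55 mm above the bench. It cannot come off the bolt. Free swing takes 1 to 3 N at the handle. Tooth pitch 0.45 rad: after a change of direction up to 0.45 rad is idle before it bites.
- handle_grip (a point): Point on the centre line of the black round handle (24 mm thick, from 105 to 210 mm from the bolt axis, 31 to 55 mm above the bench, free below), 155 mm from the axis and 43 mm above the bench. Own x points outward along the handle, z up.
- head_axis (a point): Centre of the top face of the wrench head, on the bolt axis, 55 mm above the bench; own x points along the handle.
- selector (a joint): Red direction lever on the wrench head, rad, about a vertical pivot 50 mm from the bolt axis towards the handle. -0.25 (to -0.12 while the pawl rides on a tooth): tighten; +0.25 (to +0.12): loosen. It snaps from the middle (0) to either side by itself. Positive moves its post to head_axis's own -y: to the left for one looking from the handle's end towards the bolt.
- selector_post (a point): Upright red post on the direction lever's free end, 10 mm (along the wrench) x 8 mm (across), from 57 to 77 mm above the bench; this point is 70 mm up at its centre, 36 mm from the lever's pivot, about 14 mm from the bolt axis towards the handle. Throw +-9 mm across the wrench's middle line; 3 to 5 N push it over the middle, then it snaps over.
- tab_site (a point): White tab on the bolt's flange, under the wrench head: 8 mm wide, reaching 56 mm from the axis, top 30 mm above the bench; this point is on its top, 46 mm from the axis. It turns with the bolt, which is stiff (0.6 N m, 4 to 5 N at handle_grip) and stays where it is left. It starts 0.9 to 1.2 rad short of the stop; anticlockwise brings it there.
- stop_pin_site (a point): Yellow upright stop pin, 8 mm thick, top 39 mm above the bench, fixed to the vise base 46 mm from the bolt axis; this point is on its axis, 30 mm up. Tab touching: tab_point is 8 mm from this point. The pin bears 50 N, reached at about 19 N on the handle at handle_grip.
- elephant: Loose brown carved wooden elephant, about 160 mm long, 55 mm wide and 95 mm tall, origin under its middle. Bystander.
- offcut: Loose pale wooden block 120 x 60 x 50 mm, origin under its middle. Bystander.
- wax_tin: Loose green tin, 60 mm in diameter, 50 mm tall, origin under its middle. Bystander.
- gouge: Loose carving gouge, wooden handle and steel blade, 200 mm long, 26 mm thick, origin under its middle. Bystander.

How it is judged (in metres and radians):
On the way, in this order (a step that is already met when the one before it is completed fails the run):
1. the direction lever is over on the loosening side (past +0.08 rad) (value of joint selector above 0.08 rad), for 0.2 s.
2. the bolt has been turned until its tab is at the stop pin (centres within 12 mm) (horizontal distance between tab_site and stop_pin_site below 0.012 m), for 0.2 s.
At the end, for the whole second after the job is handed in: The bolt's tab rests at the stop pin (tab_site within 12 mm of stop_pin_site, touching is 8 mm), the direction lever is still on the loosening side (above +0.08 rad), and the wrench is at rest (below 0.05 rad/s) (horizontal distance between tab_site and stop_pin_site below 0.012 m and value of joint selector above 0.08 rad and velocity of joint ratchet between -0.05 and 0.05 rad/s).
It fails at once if the stop pin is strained (tab pressed on it with more than 50 N) (contact force between tab and stop_pin above 50 N).
It fails at once if the bolt's tab is pushed directly by the robot (over 4 N) (contact force between tab and the fingers above 4 N or contact force between tab and the arm above 4 N).
It fails at once if a bystander is shifted by more than 20 mm (distance of any of elephant, offcut, wax_tin, gouge from where it was at the start of the episode above 0.02 m).
It also fails if it takes over 64 s, if anything falls off the work surface, if the arm or the gripper's body presses on something with over 40 N, if the wrist force passes 120 N, or if a joint passes its speed limit or range.

## Working session

There is one attempt and no reset: what is moved stays moved. The work goes in short steps, Python scripts to look and compute and a shell command to move; the robot and the scene stay as the last step left them, time stands still between calls to the robot, and variables do not carry over. Pictures are saved under pics/ and viewed, at most 10 in all, crops included, and the job is handed in when it is done.

```bash
mkdir -p pics; ls
python3 - <<'E'
from rig import r,cams
import cv2,numpy as np,pickle
print(r.sense(), r.finger_overhang)
for n in("scene","top"):
    f=cams.grab_frame(n); cv2.imwrite(f"pics/{n}0.png",f["image"][...,::-1]); pickle.dump(f,open(f"{n}0.pkl","wb"))
    print(n,{k:v for k,v in f.items() if k!="image"})
E
```

```text
pics
{'clock': 0.0, 'qpos': array([-1.24046004e+00,  3.53669569e-01,  1.63411725e+00,  2.05067129e-05,
        1.15520935e+00, -2.43667992e-03]), 'qvel': array([ 7.23765311e-04,  5.10635444e-04, -9.26729774e-04,  8.94669067e-04,
       -7.89180246e-04, -5.39692578e-05]), 'joint_efforts': array([ 4.86019417e-03, -6.05248260e+01, -3.42071700e+01,  3.44057344e-04,
        9.53907816e-03,  5.95642618e-06]), 'eef_pos': array([ 204.00575597, -590.2981011 ,  249.55551364]), 'tcp_rot': array([-3.14018919e+00, -2.21693911e-05,  3.32764654e-01]), 'contact_force': array([-0.11022802, -0.4308088 ,  0.05105569]), 'wrist_torque': array([0.03476564, 0.06555619, 0.06304045]), 'grasp_force': 0.0, 'opening': 0.9969535332982493} 19.0
scene {'fx': 520.2460961377503, 'fy': 520.2460961377503, 'cx': 325.3552917042155, 'cy': 213.8784685499307, 'position': array([1305.25402219,   36.63747215, 1035.07840428]), 'orientation': array([-2.50149932,  0.00279392,  1.79242611])}
top {'fx': 466.1123991009583, 'fy': 466.1123991009583, 'cx': 322.63163521833144, 'cy': 199.97250169930987, 'position': array([432.5880389 , -94.00570337, 973.55607986]), 'orientation': array([-2.97668219, -0.03530129, -1.56349275])}
```

View pics/top0.png

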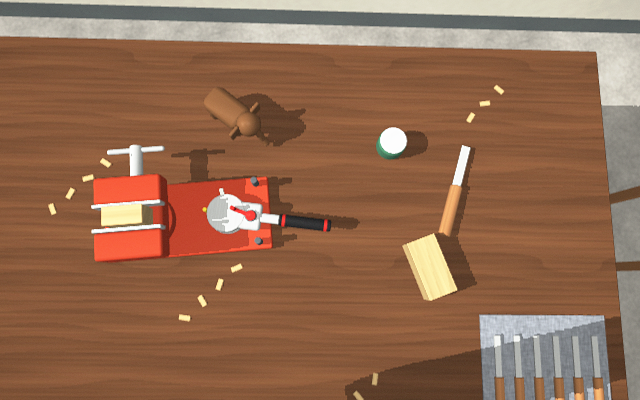

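View pics/scene0.png

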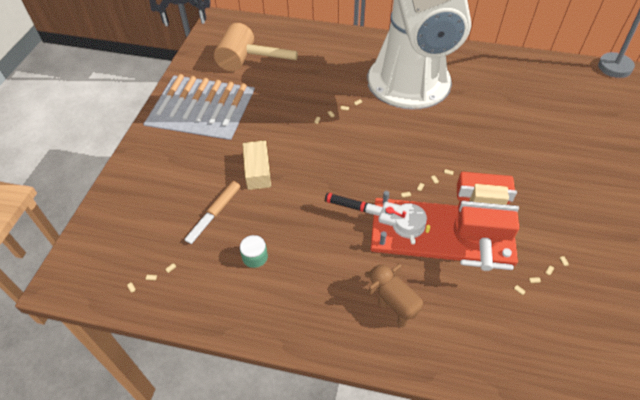

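Top view: the vise has its jaws to the left, the bolt is at about (226,214), and the pin at (204,210). The tab is at about (222,191), the red lever at (240,212), and the handle runs from (280,221) to (330,225). Next I'll crop and measure.

```bash
cat > h.py <<'E'
import numpy as np,cv2,pickle
from scipy.spatial.transform import Rotation as R
def ray(f,u,v):
    d=R.from_euler('xyz',f["orientation"]).apply([(u-f["cx"])/f["fx"],(v-f["cy"])/f["fy"],1]); return np.array(f["position"]),d
def plane(f,u,v,z):
    p,d=ray(f,u,v); return p+d*(z-p[2])/d[2]
def proj(f,X):
    c=R.from_euler('xyz',f["orientation"]).inv().apply(np.array(X)-f["position"]); return np.array([f["cx"]+f["fx"]*c[0]/c[2],f["cy"]+f["fy"]*c[1]/c[2]])
def blobs(f,lo,hi,box,amin=3):
    hsv=cv2.cvtColor(f["image"],cv2.COLOR_RGB2HSV); m=cv2.inRange(hsv,np.array(lo),np.array(hi))
    k=np.zeros_like(m);k[box[1]:box[3],box[0]:box[2]]=1; m*=k
    n,l,s,c=cv2.connectedComponentsWithStats(m)
    return m,[(c[i].round(1).tolist(),s[i].tolist()) for i in range(1,n) if s[i][4]>=amin]
E
python3 - <<'E'
from h import *
f=pickle.load(open("top0.pkl","rb"));g=pickle.load(open("scene0.pkl","rb"))
print("yel",blobs(f,(20,150,150),(32,255,255),(190,180,240,240))[1],blobs(g,(20,150,120),(32,255,255),(400,200,450,250))[1])
m,b=blobs(f,(0,0,0),(179,255,60),(278,205,345,240),20);print("blk",b)
a=cv2.resize(f["image"][170:260,180:350,::-1],None,fx=4.5,fy=4.5,interpolation=cv2.INTER_CUBIC)
cv2.imwrite("pics/c0.png",a)
E
```

```text
yel [([204.5, 209.0], [203, 207, 4, 5, 14])] [([427.5, 228.2], [426, 225, 4, 7, 22])]
blk [([280.0, 219.3], [279, 214, 3, 12, 22]), ([304.3, 222.2], [285, 215, 39, 16, 422]), ([328.8, 224.9], [327, 220, 4, 11, 32])]
```

View pics/c0.png

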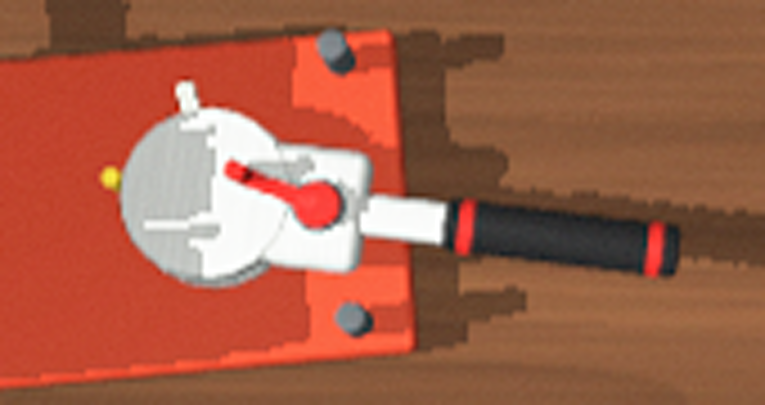

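The crop shows the head centre at (208,197), the lever pivot at (318,204) and the post top at about (236,170), which is the image-up side. The tab is at (186,95), the pin at (110,178), the post tops at (333,40) and (352,315), and the handle runs from (450,226) to (678,250).

Run:
```python
from h import *
f=pickle.load(open("top0.pkl","rb"));g=pickle.load(open("scene0.pkl","rb"))
P={}
for n,u,v,z in [("head",208,197,55),("pivot",318,204,60),("post",236,170,77),("tabtip",185,88,30),("pin",110,176,39),("g1",328,40,60),("g2",348,312,60),("hin",450,226,43),("hout",678,250,43),("edge1",392,32,20),("edge2",412,350,20)]:
    P[n]=plane(f,u/4.5+180,v/4.5+170,z)[:2]; print(n,P[n].round(1))
c=P["head"]
az=lambda d:np.arctan2(d[1],d[0])
gm=(P["g1"]+P["g2"])/2
print("handle az",az(P["hout"]-P["hin"]),az(P["hout"]-c),az(P["pivot"]-c),"gm az",az(gm-c),"perp", az(P["g1"]-P["g2"])-np.pi/2,"edge",az(P["edge1"]-P["edge2"])-np.pi/2)
print("tab az",az(P["tabtip"]-c),"pin az",az(P["pin"]-c))
for n in P: print(n,np.linalg.norm(P[n]-c).round(1),end=' ')
print(proj(g,[*c,55]))
# pin by 2 views
p,d=ray(f,204.5,209.0);q,e=ray(g,427.5,228.2)
s=np.linalg.lstsq(np.c_[d,-e],q-p,rcond=None)[0];print(p+s[0]*d,q+s[1]*e)
for n,X in dict(eleph=(235,115,50),tin=(392,143,50),gouge_bot=(445,235,20),off=(428,265,50)).items(): print(n,plane(f,*X).round())
```

```text
head [555.6  65. ]
pivot [552.5  16.2]
post [564.5  49.7]
tabtip [608.8  81.7]
pin [566.7 111.6]
g1 [625.7  14.2]
g2 [505.4   1.7]
hin [545.5 -40.6]
hout [ 535.9 -142.3]
edge1 [638.4 -10.4]
edge2 [491.8 -23.4]
handle az -1.6648890176324385 -1.6656666244022096 -1.6358742626757166 gm az -1.398357768417372 perp -1.467627301462858 edge -1.4828272569606737
tab az 0.30531669834765884 pin az 1.3376135398002194
head 0.0 pivot 48.8 post 17.7 tabtip 55.8 pin 47.9 g1 86.5 g2 80.7 hin 106.0 hout 208.1 edge1 111.9 edge2 109.0 [408.65932393 215.38311643]
[567.63814217 112.54004349  34.1196314 ] [567.4894949  113.45511794  34.29945188]
eleph [762.  56.  50.]
tin [ 708. -268.   50.]
gouge_bot [ 522. -380.   20.]
off [ 459. -335.   50.]
```

```bash
cat > to.py <<'E'
import sys,numpy as np
from rig import r
from scipy.spatial.transform import Rotation as R
def go(x,y,z,yaw):
    s=r.sense(); A=R.from_euler('xyz',s["tcp_rot"]); B=R.from_euler('xyz',[np.pi,0,yaw])
    print("shift",(A.inv().apply(np.array([x,y,z])-s["eef_pos"])/1000).round(4),"turn",(A.inv()*B).as_rotvec().round(3),"t",round(s["clock"],2),"F",np.round(s["contact_force"],1))
if __name__=="__main__": go(*map(float,sys.argv[1:]))
E
python3 -m crank '[[0.038,-0.032,0,0,0,-0.145,1],[0.076,-0.064,0,0,0,-0.29,1],[0.114,-0.096,0,0,0,-0.435,1],[0.152,-0.128,0,0,0,-0.58,1],[0.19,-0.16,0,0,0,-0.725,1]]' 40; python3 to.py 594 50 140 1.477
```

```text
clock: 0.6
eef_pos: [331.9, -375.5, 250.1]
tcp_rot: [-3.141, -0.0, 1.063]
contact_force: [1.8, -0.8, -0.2]
opening: 0.142
grasp_force: 0.0
shift [0.4992 0.0222 0.1102] turn [-0.    -0.    -0.414] t 0.6 F [ 1.8 -0.8 -0.2]
```

```bash
python3 -m crank '[[0.048,0.002,0.01,0,0,-0.1,1],[0.096,0.004,0.02,0,0,-0.2,1],[0.144,0.006,0.03,0,0,-0.3,1],[0.192,0.008,0.04,0,0,-0.41,1],[0.24,0.011,0.05,0,0,-0.41,1]]' >/dev/null; python3 to.py 594 50 140 1.477
```

```text
shift [0.2341 0.112  0.0599] turn [ 0.     0.    -0.005] t 1.1 F [ 1.  -0.4  0. ]
```

```bash
python3 -m crank '[[0.04,0.02,0.012,0,0,0,1],[0.08,0.04,0.024,0,0,0,1],[0.12,0.06,0.036,0,0,0,1],[0.16,0.08,0.048,0,0,0,1],[0.2,0.1,0.06,0,0,0,1]]' >/dev/null; python3 -m crank '[[0.02,0.012,0,0,0,0,1],[0.02,0.012,0,0,0,0,1],[0.02,0.012,0,0,0,0,1]]'; python3 to.py 594 50 83 1.477
python3 - <<'E'
from rig import cams
import cv2,pickle
f=cams.grab_frame("wrist"); cv2.imwrite("pics/w1.png",f["image"][...,::-1])
f=cams.grab_frame("scene"); cv2.imwrite("pics/s1.png",cv2.resize(f["image"][130:280,320:520,::-1],None,fx=4,fy=4,interpolation=2))
E
```

```text
clock: 1.9
eef_pos: [592.4, 33.8, 139.8]
tcp_rot: [-3.14, 0.0, 1.469]
contact_force: [0.7, -0.0, 0.3]
opening: 0.001
grasp_force: 0.0
shift [0.0163 0.     0.0568] turn [-0.001  0.    -0.008] t 1.9 F [ 0.7 -0.   0.3]
```

View pics/w1.png

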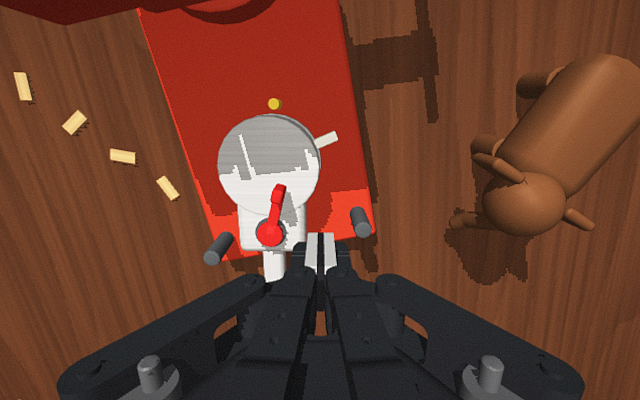

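The wrist view shows the closed fingers at about (320,245), right of the red post at (278,190), with clear space around them. Next: move forward and lower to post height.

```bash
python3 -m crank '[[0.016,0.002,0.02,0,0,0,1],[0.016,0.002,0.05,0,0,0,1],[0.016,0.002,0.056,0,0,0,1],[0.016,0.002,0.056,0,0,0,1]]'
python3 -m crank '[[0,-0.005,0,0,0,0,1],[0,-0.010,0,0,0,0,1],[0,-0.013,0,0,0,0,1],[0,-0.013,0,0,0,0,1]]'
python3 - <<'E'
from rig import cams
import cv2,pickle
f=cams.grab_frame("wrist"); cv2.imwrite("pics/w2.png",f["image"][...,::-1])
E
```

```text
clock: 2.4
eef_pos: [595.3, 48.3, 83.6]
tcp_rot: [-3.139, 0.001, 1.467]
contact_force: [0.0, -0.3, 0.2]
opening: -0.001
grasp_force: 0.0
clock: 2.8
eef_pos: [583.3, 50.6, 85.0]
tcp_rot: [3.141, -0.0, 1.468]
contact_force: [0.8, 0.4, -0.5]
opening: 0.001
grasp_force: 0.0
```

View pics/w2.png

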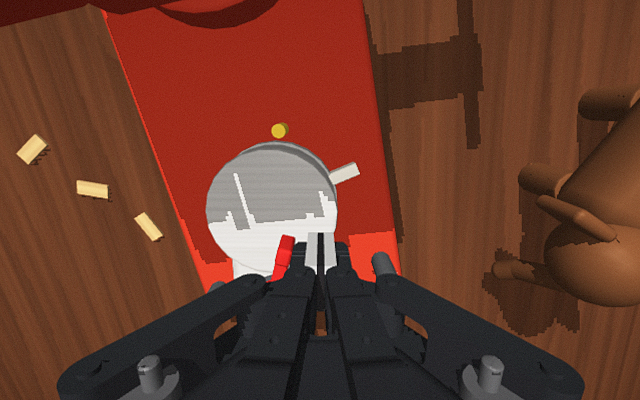

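The closed fingertips at (320,240) are just right of the post at (288,240). I'll push in small steps.

```bash
python3 -m crank '[[0,-0.003,0,0,0,0,1],[0,-0.006,0,0,0,0,1],[0,-0.006,0,0,0,0,1]]'|grep -E "eef|contact"
python3 -m crank '[[0,-0.003,0,0,0,0,1],[0,-0.006,0,0,0,0,1],[0,-0.006,0,0,0,0,1]]'|grep -E "eef|contact"
python3 -m crank '[[0,-0.002,0,0,0,0,1],[0,-0.004,0,0,0,0,1],[0,-0.004,0,0,0,0,1]]'|grep -E "eef|contact"
python3 - <<'E'
from rig import cams
import cv2,pickle
f=cams.grab_frame("wrist"); cv2.imwrite("pics/w3.png",f["image"][...,::-1])
E
```

```text
eef_pos: [578.0, 51.6, 84.6]
contact_force: [2.4, 2.1, 1.5]
eef_pos: [570.2, 51.7, 83.8]
contact_force: [-0.4, -0.1, 0.7]
eef_pos: [567.1, 52.3, 84.1]
contact_force: [0.3, 0.1, -0.3]
```

View pics/w3.png

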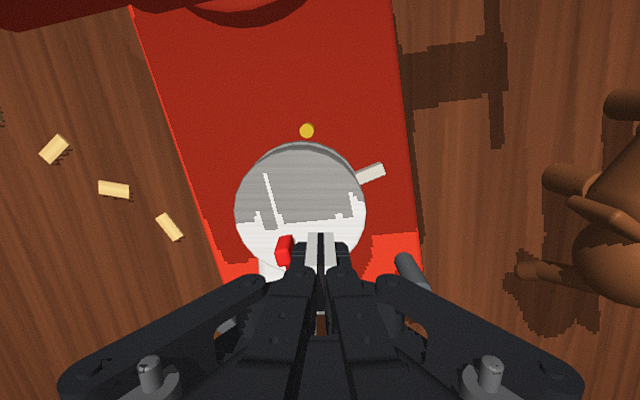

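The lever appears to have snapped over: the post is now at (285,252), left of the head's centre line, and the force fell to 0. I'll lift, move over the handle and confirm from the top.

```bash
python3 -m crank '[[0,0.006,-0.01,0,0,0,1],[0,0.006,-0.04,0,0,0,1],[-0.03,0.006,-0.06,0,0,0,0.45],[-0.08,0,-0.06,0,0,0,0.45],[-0.13,-0.01,-0.06,0,0,0,0.45]]' >/dev/null
python3 -m crank '[[0,0,0,0,0,0,0.45],[0,0,0,0,0,0,0.45]]'
python3 - <<'E'
from rig import cams
from h import *
f=cams.grab_frame("top"); pickle.dump(f,open("top1.pkl","wb"))
cv2.imwrite("pics/t1.png",cv2.resize(f["image"][170:260,180:350,::-1],None,fx=4.5,fy=4.5,interpolation=2))
E
python3 to.py 540.5 -89.3 41 1.477
```

```text
clock: 4.5
eef_pos: [545.2, -75.9, 145.1]
tcp_rot: [3.14, -0.0, 1.465]
contact_force: [0.2, -0.2, 0.9]
opening: 0.548
grasp_force: 0.0
shift [-0.0148 -0.0035  0.104 ] turn [ 0.001 -0.    -0.01 ] t 4.55 F [ 0.4  0.1 -0.4]
```

View pics/t1.png

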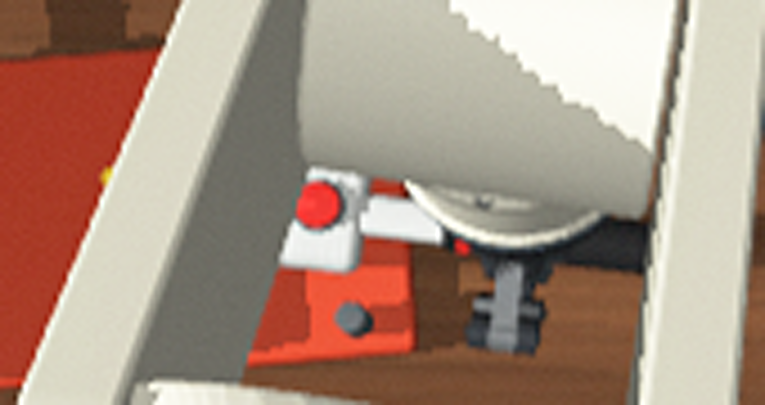

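The arm hides the lever in the top view, but the wrench hasn't moved. I'll lower around the handle and check with the wrist camera, which looks towards the head.

```bash
python3 -m crank '[[-0.015,-0.004,0.03,0,0,0,0.45],[-0.015,-0.004,0.07,0,0,0,0.45],[-0.015,-0.004,0.1,0,0,-0.01,0.45],[-0.015,-0.004,0.104,0,0,-0.01,0.45],[-0.015,-0.004,0.104,0,0,-0.01,0.45]]'
python3 - <<'E'
from rig import cams
from h import *
f=cams.grab_frame("wrist"); pickle.dump(f,open("w4.pkl","wb"))
cv2.imwrite("pics/w4.png",f["image"][...,::-1])
E
```

```text
clock: 5.05
eef_pos: [539.4, -88.2, 40.0]
tcp_rot: [-3.14, -0.0, 1.479]
contact_force: [-0.3, 0.4, 0.6]
opening: 0.55
grasp_force: 0.0
```

View pics/w4.png

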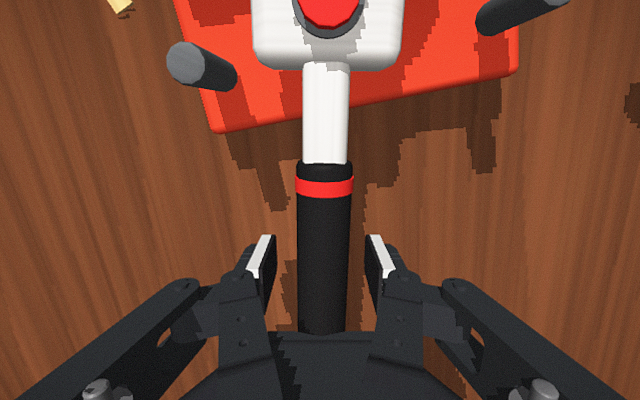

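The handle sits centred between the fingers, but the lever is out of view. I'll check it numerically in the scene camera.

Run:
```python
from rig import cams
from h import *
g0=pickle.load(open("scene0.pkl","rb"));g1=cams.grab_frame("scene");pickle.dump(g1,open("s1.pkl","wb"))
print("exp tighten",proj(g0,[562.6,50,68]),"loosen",proj(g0,[544.7,52,68]),"pivot",proj(g0,[551,16,60]))
for g in(g0,g1):
    print([b for b in blobs(g,(0,170,90),(8,255,255),(375,195,428,226),4)[1]])
    h=cv2.cvtColor(g["image"],cv2.COLOR_RGB2HSV)[200:226,380:426]
    print("\n".join("".join("R" if (p[0]<8 and p[1]>150) else ("w" if p[1]<60 and p[2]>120 else ".") for p in row) for row in h))
```

```text
exp tighten [402.55424859 213.27352687] loosen [404.42723628 207.43495815] pivot [388.43187781 208.92904739]
[([378.2, 201.5], [375, 198, 7, 8, 39]), ([412.5, 203.9], [389, 200, 39, 16, 111]), ([389.8, 210.1], [386, 208, 9, 5, 31]), ([401.3, 214.1], [396, 212, 9, 5, 15]), ([377.4, 221.9], [375, 216, 11, 10, 42])]
RRR......RRRRRRRRRRRRRRRR.R...................
RR...www.RRRRRRRRRRRRRRRRRRRRRRRRRR...........
RR..wwwww....RRRRRRRRRRRRRRRRRRRRRRRRRRRRRRRR.
RR.wwwwwwwww.....RRRRRR...........RRRRRRRRRRRR
RR.wwwwwwwwwwwwww......wwwwwwwwww....RRRRRRRRR
RR.wwwwwwwwwwwwwwwwwwwwwwwwwwwwwwwwww..RRRRRRR
...wwwwww..wwwwwwwwwwwwwwwwwwwwwwwwwwww..RRRRR
wwwwwww......wwwwwwwwwwwwwwwwwwwwwwwwwww..RRRR
wwwwww.RRRRR..wwwwwwwwwwwwwwwwwwwwwwwwwwww.RRR
wwwww.RRRRRRR.wwwwwwwwwwwwwwwwwwwwwwwwwwwww.RR
wwwww.RRRRRRRR.wwwwwwwwwwwwwwwwwwwwwwwwwwwww.R
wwwwwwRRRRRRRRR..wwwwww...wwwwwwwwwwwwwwwwww..
wwwwww.RRRRRRRRR...www.RR.wwwwwwwwwwwwwwwwwww.
wwwwwwww.......RRR...w.RR.wwwwwwwwwwwwwwwwwww.
wwwwwwwwwwwwwww..RRR..RRR.wwwwwwwwwwwwwwwwwwww
wwwwwwwwwwwwwwwww..RRRRRR.wwwwwwwwwwwwwwwwwwww
wwwwwwwwwwwwwwwwwww..RRR..wwwwwww
[... 1165 characters left out ...]
wwRRRRRRRRRR..RRRRRRRR.wwwwwwwwwwwwwwwww..
wwwwww..RRRR..wwwwwww......wwwwwwwwwwwwwwwwww.
wwwwwwww....wwwwwwwwwwwwwwwwwwwwwwwwwwwwwwwww.
wwwwwwwwwwwwwwwwwwwwwwwwwwwwwwwwwwwwwwwwwwwwww
wwwwwwwwwwwwwwwwwwwwwwwwwwwwwwwwwwwwwwwwwwwwww
wwwwwwwwwwwwwwwwwwwwwwwwwwwwwwwwwwwwwwwwwwwwww
wwwwwwwwwwwwwwwwwwwwwwwwwwwwwwwwwwwwwwwwwwwwww
wwwwwwwwwwwwwwwwwwwwwwwwwwwwwwwwwwwwwwwwwwwwww
wwwwwwwwwwwwwwwwwwwwwwwwwwwwwwwwwwwwwwwwwwwwww
wwwwwwwwwwwwwwwwwwwwwwwwwwwwwwwwwwwwwwwwwwwwww
wwwwwwwwwwwwwwwwwwwwwwwwwwwwwwwwwwwwwwwwwwwwww
.wwwwwwwwwwwwwwwwwwwwwwwwwwwwwwwwwwwwwwwwwwwww
....wwwwwwwwwwwwwwwwwwwwwwwwwwwwwwwwwwwwwwwwww
RRRR....wwwwwwwwwwwwwwwwwwwwwwwwwwwwwwwwwwwwww
RRRRRRRR...wwwwwwwwwwwwwwwwwwwwwwwwwwwwwwwwww.
```

The lever is on the loosening side: in the scene image its post moved to (405,208), as predicted. Next: a back-stroke with a narrower finger gap.

```bash
python3 -m crank '[[0,0,0,0,0,0,0.62],[0.0008,-0.0155,0,0,0,0.1,0.62],[0.0031,-0.0308,0,0,0,0.2,0.62],[0.0069,-0.0458,0,0,0,0.3,0.62],[0.0094,-0.0532,0,0,0,0.35,0.62]]'
python3 -m crank '[[0,0,0,0,0,0,0.62],[0,0,0,0,0,0,0.62]]'
python3 - <<'E'
import numpy as np
from rig import r
s=r.sense();p=s["eef_pos"][:2]-[555,65];print("az",np.arctan2(p[1],p[0]),"rad",np.hypot(*p),"yaw-pi",s["tcp_rot"][2]-np.pi)
E
```

```text
clock: 5.65
eef_pos: [486.9, -74.7, 41.5]
tcp_rot: [3.14, -0.0, 1.124]
contact_force: [-0.3, 0.1, 0.8]
opening: 0.38
grasp_force: 0.0
clock: 5.85
eef_pos: [488.3, -75.1, 41.3]
tcp_rot: [3.139, -0.001, 1.13]
contact_force: [-0.4, 0.3, -0.7]
opening: 0.376
grasp_force: 0.0
az -2.0154129174188986 rad 155.14040141013038 yaw-pi -2.0120606584476715
```

```bash
cat > st.py <<'E'
import numpy as np
from rig import r,cams
from h import *
s=r.sense();p=s["eef_pos"][:2]-[555,65];print("t",s["clock"].round(2),"az",np.arctan2(p[1],p[0]).round(3),"rad",np.hypot(*p).round(1),"yaw-pi",(s["tcp_rot"][2]-np.pi).round(3),"F",s["contact_force"].round(1))
E
python3 -m crank '[[0.0008,0.0155,0,0,0,-0.1,0.62],[0.0031,0.0308,0,0,0,-0.2,0.62],[0.0069,0.0458,0,0,0,-0.3,0.62],[0.0122,0.0604,0,0,0,-0.4,0.62],[0.019,0.0743,0,0,0,-0.5,0.62]]' >/dev/null; python3 st.py
python3 -m crank '[[0.0008,0.0155,0,0,0,-0.1,0.62],[0.0031,0.0308,0,0,0,-0.2,0.62],[0.0048,0.0384,0,0,0,-0.25,0.62],[0.0048,0.0384,0,0,0,-0.25,0.62]]' >/dev/null; python3 st.py
python3 - <<'E'
from h import *
from rig import cams
g=cams.grab_frame("scene");pickle.dump(g,open("s2.pkl","wb"));w=cams.grab_frame("wrist");pickle.dump(w,open("w5.pkl","wb"))
C=np.array([555,65])
for a in(.3,.5,.7,.9,1.0,1.1,1.16,1.34): print(a,proj(g,[*(C+51*np.array([np.cos(a),np.sin(a)])),30]).round(1))
print(blobs(g,(20,150,120),(32,255,255),(400,200,450,250))[1])
for x in (pickle.load(open("scene0.pkl","rb")),g):
    h=cv2.cvtColor(x["image"],cv2.COLOR_RGB2HSV)[218:248,390:440]
    print("\n".join("".join("Y" if 20<p[0]<33 and p[1]>140 else "R" if (p[0]<8 and p[1]>150) else ("w" if p[1]<70 and p[2]>110 else ".") for p in row) for row in h))
E
```

```text
0.3 [411.2 239.2]
0.5 [415.4 238.5]
0.7 [419.3 237.2]
0.9 [422.7 235.2]
1.0 [424.2 234. ]
1.1 [425.5 232.7]
1.16 [426.1 231.8]
1.34 [427.8 229.1]
[([427.5, 228.2], [426, 225, 4, 7, 22])]
wwwwwwwwwwwwwwwwwwwwwwwwwwwwwwwwwwwww.RRRRRRRRRRRR
wwwwwwwwwwwwwwwwwwwwwwwwwwwwwwwwwwwww.RRRRRRRRRRRR
wwwwwwwwwwwwwwwwwwwwwwwwwwwwwwwwwwww.RRRRRRRRRRRRR
wwwwwwwwwwwwwwwwwwwwwwwwwwwwwwwwwwww.RRRRRRRRRRRRR
wwwwwwwwwwwwwwwwwwwwwwwwwwwwwwwwwwww.RRRRRRRRRRRRR
wwwwwwwwwwwwwwwwwwwwwwwwwwwwwwwwwwww.RRRRRRRRRRRRR
wwwwwwwwwwwwwwwwwwwwwwwwwwwwwwwwwwwwR...RRRRRRRRRR
.wwwwwwwwwwwwwwwwwwwwwwwwwwwwwwwwww...Y..RRRRRRRRR
R..wwwwwwwwwwwwwwwwwwwwwwwwwwwwwwww..YYY.RRRRRRRRR
RR.wwwwwwwwwwwwwwwwwwwwwwwwwwwwwwww..YYY.RRRRRRRRR
RRR.wwwwwwwwwwwwwwwwwwwwwwwwwwwwwww..YYY.RRRRRRRRR
RRR.wwwwwwwwwwwwwwwwwwwwwwwwwwwwww..YYY..RRRRRRRRR
RRRR.wwwwwwwwwwwwwwwwwwwwwwwwwwwww..YYY.RRRRRRRRRR
RRRRR.wwwwwwwwwwwwwwwwwwwwwwwwwwwwR.YYY.RRRRRRRRRR
RRRRR.wwwwwwwwwwwwwwwwwwwwwwwwwww.R....RRRRRRRRRRR
RRRRRR..wwwwwwwwwwwwwwwwwwwwwwww.RRRR.RRRRRRRRRRRR
RRRRRRR..wwwwwwwwwwwwwwwwwwwwww.RRRRRRRRRRRRRRRRRR
RRRRRRRRR.wwwwwwwwwwwwwwwwwwww.RRRRRRRRRRRRRRR
[... 2267 characters left out ...]
"t",s["clock"].round(2),"az",np.arctan2(p[1],p[0]).round(3),"rad",np.hypot(*p).round(1),"yaw-pi",(s["tcp_rot"][2]-np.pi).round(3),"F",s["contact_force"].round(1))
                                                      ^^^^^^^^^^^^^^^^
AttributeError: 'float' object has no attribute 'round'
Traceback (most recent call last):
  File "st.py", line 4, in <module>
    s=r.sense();p=s["eef_pos"][:2]-[555,65];print("t",s["clock"].round(2),"az",np.arctan2(p[1],p[0]).round(3),"rad",np.hypot(*p).round(1),"yaw-pi",(s["tcp_rot"][2]-np.pi).round(3),"F",s["contact_force"].round(1))
                                                      ^^^^^^^^^^^^^^^^
AttributeError: 'float' object has no attribute 'round'
```

The tab has moved from about 0.3 to 1.0 rad azimuth, now at (425,235), and contact is expected at about 1.16. I'll continue in small steps and watch the force.

```bash
sed -i 's/s\["clock"\].round(2)/round(float(s["clock"]),2)/; s/(s\["tcp_rot"\]\[2\]-np.pi).round(3)/round(float(s["tcp_rot"][2]-np.pi),3)/' st.py; python3 st.py
python3 -m crank '[[0.0001,0.0047,0,0,0,-0.03,0.62],[0.0001,0.0047,0,0,0,-0.03,0.62]]' >/dev/null; python3 st.py
python3 -m crank '[[0.0001,0.0047,0,0,0,-0.03,0.62],[0.0001,0.0047,0,0,0,-0.03,0.62]]' >/dev/null; python3 st.py
cat > tab.py <<'E'
from h import *
from rig import cams
g=cams.grab_frame("scene")
C=np.array([555,65])
for a in(1.0,1.1,1.16): print(a,proj(g,[*(C+51*np.array([np.cos(a),np.sin(a)])),30]).round(1))
h=cv2.cvtColor(g["image"],cv2.COLOR_RGB2HSV)[223:243,410:436]
print("\n".join("".join("Y" if 20<p[0]<33 and p[1]>140 else "R" if (p[0]<8 and p[1]>150) else ("w" if p[1]<70 and p[2]>110 else ".") for p in row) for row in h))
E
python3 tab.py
```

```text
t 6.85 az -1.271 rad 154.7 yaw-pi -1.265 F [-1.  -0.9 -0.8]
t 7.05 az -1.242 rad 154.5 yaw-pi -1.233 F [-2.4 -1.8  0.1]
t 7.25 az -1.211 rad 154.4 yaw-pi -1.203 F [-2.7 -2.5 -0.2]
1.0 [424.2 234. ]
1.1 [425.5 232.7]
1.16 [426.1 231.8]
wwwwwwwwwwwwwwww.RRRRRRRRR
wwwwwwwwwwwwwwwwR...RRRRRR
wwwwwwwwwwwwwww...Y..RRRRR
wwwwwwwwwwwwwww..YYY.RRRRR
wwwwwwwwwwwwwww..YYY.RRRRR
wwwwwwwwwwwwwww..YYY.RRRRR
wwwwwwwwwwwwwww.YYY..RRRRR
wwwwwwwwwwwwww..YYY.RRRRRR
wwwwwwwwwwwwwww.YYY.RRRRRR
wwwwwwwwwwwwwwww...RRRRRRR
wwwwwwwwwwwwwwwwww.RRRRRRR
wwwwwwwwwwwwwwwwwww.RRRRRR
wwwwwwwwww..wwwwwww.RRRRRR
wwwwwwww..RR.wwwwww.RRRRRR
wwwww...RRRRR..www.RRRRRRR
.....RRRRRRRRR..w.RRRRRRRR
RRRRRRRRRRRRRRRR.RRRRRRRRR
RRRRRRRRRRRRRRRRRRRRRRRRRR
RRRRRRRRRRRRRRRRRRRRRRRRRR
RRRRRRRRRRRRRRRRRRRRRRRRRR
```

```bash
python3 -m crank '[[0.0001,0.003,0,0,0,-0.02,0.62],[0.0001,0.003,0,0,0,-0.02,0.62]]' >/dev/null; python3 st.py
python3 -m crank '[[0,0.002,0,0,0,-0.013,0.62],[0,0.002,0,0,0,-0.013,0.62]]' >/dev/null; python3 st.py
python3 tab.py
```

```text
t 7.5 az -1.192 rad 154.3 yaw-pi -1.184 F [-2.1 -4.2 -0.1]
t 7.7 az -1.179 rad 154.3 yaw-pi -1.171 F [-2.  -3.6  0.2]
1.0 [424.2 234. ]
1.1 [425.5 232.7]
1.16 [426.1 231.8]
wwwwwwwwwwwwwwww.RRRRRRRRR
wwwwwwwwwwwwwwwwR...RRRRRR
wwwwwwwwwwwwwww...Y..RRRRR
wwwwwwwwwwwwwww..YYY.RRRRR
wwwwwwwwwwwwwww..YYY.RRRRR
wwwwwwwwwwwwwww..YYY.RRRRR
wwwwwwwwwwwwwww.YYY..RRRRR
wwwwwwwwwwwwwww.YYY.RRRRRR
wwwwwwwwwwwwwww..YY.RRRRRR
wwwwwwwwwwwwwwwww..RRRRRRR
wwwwwwwwwwwwwwwwwww.RRRRRR
wwwwwwwwwwwwwwwwwww.RRRRRR
wwwwwwwwww...wwwwww.RRRRRR
wwwwwwww..RR..wwwww.RRRRRR
wwwww...RRRRRR.www.RRRRRRR
.....RRRRRRRRRR...RRRRRRRR
RRRRRRRRRRRRRRRRRRRRRRRRRR
RRRRRRRRRRRRRRRRRRRRRRRRRR
RRRRRRRRRRRRRRRRRRRRRRRRRR
RRRRRRRRRRRRRRRRRRRRRRRRRR
```

```bash
python3 -m crank '[[0,0.002,0,0,0,-0.013,0.62],[0,0.002,0,0,0,-0.013,0.62]]' >/dev/null; python3 st.py
python3 -m crank '[[0,0.002,0,0,0,-0.013,0.62],[0,0.002,0,0,0,-0.013,0.62]]' >/dev/null; python3 st.py
```

```text
t 7.95 az -1.166 rad 154.3 yaw-pi -1.158 F [-2.4 -3.4 -0.5]
t 8.15 az -1.153 rad 154.3 yaw-pi -1.145 F [-2.  -3.9  0.8]
```

```bash
python3 -m crank '[[0,0.002,0,0,0,-0.013,0.62],[0,0.002,0,0,0,-0.013,0.62]]' >/dev/null; python3 st.py
python3 tab.py
python3 - <<'E'
from rig import cams
from h import *
f=cams.grab_frame("scene"); cv2.imwrite("pics/s3.png",cv2.resize(f["image"][195:250,380:450,::-1],None,fx=10,fy=10,interpolation=2))
E
```

```text
t 8.35 az -1.139 rad 154.2 yaw-pi -1.132 F [-2.1 -3.1 -0.2]
1.0 [424.2 234. ]
1.1 [425.5 232.7]
1.16 [426.1 231.8]
wwwwwwwwwwwwwwww.RRRRRRRRR
wwwwwwwwwwwwwwwwR...RRRRRR
wwwwwwwwwwwwwww...Y..RRRRR
wwwwwwwwwwwwwww..YYY.RRRRR
wwwwwwwwwwwwwww..YYY.RRRRR
wwwwwwwwwwwwwww..YYY.RRRRR
wwwwwwwwwwwwwww.YYY..RRRRR
wwwwwwwwwwwwwww..YY.RRRRRR
wwwwwwwwwwwwwwwww...RRRRRR
wwwwwwwwwwwwwwwwwww.RRRRRR
wwwwwwwwwwwwwwwwwwww.RRRRR
wwwwwwwwwww.wwwwwwww.RRRRR
wwwwwwwwww.R..wwwwww.RRRRR
wwwwwwww..RRRR.wwww.RRRRRR
wwwww...RRRRRRR..w.RRRRRRR
.....RRRRRRRRRRRRRRRRRRRRR
RRRRRRRRRRRRRRRRRRRRRRRRRR
RRRRRRRRRRRRRRRRRRRRRRRRRR
RRRRRRRRRRRRRRRRRRRRRRRRRR
RRRRRRRRRRRRRRRRRRRRRRRRRR
```

View pics/s3.png

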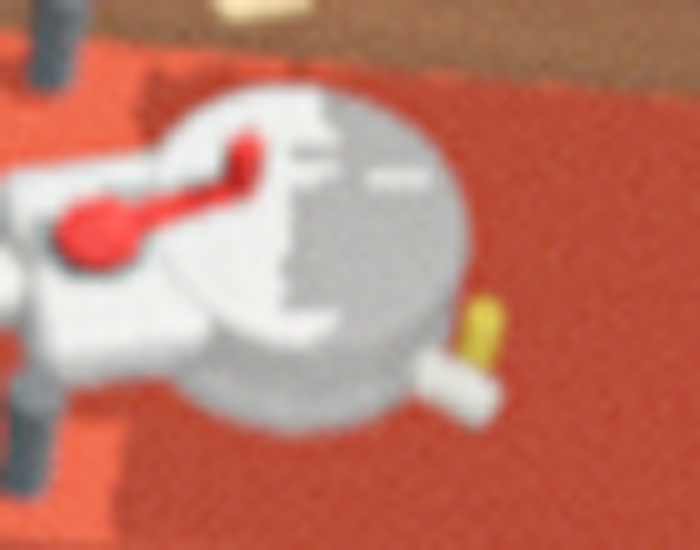

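The lever (post at (243,160)) is on the loosening side, and the tab (460,385) is just short of the pin (485,330). The force is still steady at about 4 N, so I'll keep inching.

```bash
python3 -m crank '[[0,0.002,0,0,0,-0.013,0.62],[0,0.002,0,0,0,-0.013,0.62]]' >/dev/null; python3 st.py
python3 -m crank '[[0,0.002,0,0,0,-0.013,0.62],[0,0.002,0,0,0,-0.013,0.62]]' >/dev/null; python3 st.py; python3 tab.py|tail -16
```

```text
t 8.65 az -1.127 rad 154.2 yaw-pi -1.119 F [-2.2 -3.7 -0.4]
t 8.85 az -1.113 rad 154.2 yaw-pi -1.106 F [-2.5 -5.2 -0.1]
wwwwwwwwwwwwwww..YYY.RRRRR
wwwwwwwwwwwwwww..YYY.RRRRR
wwwwwwwwwwwwwww.YYY..RRRRR
wwwwwwwwwwwwwwww..Y.RRRRRR
wwwwwwwwwwwwwwwwww..RRRRRR
wwwwwwwwwwwwwwwwwww..RRRRR
wwwwwwwwwwwwwwwwwwww.RRRRR
wwwwwwwwwww..wwwwwww.RRRRR
wwwwwwwwww.RR..wwwww.RRRRR
wwwwwwww..RRRR...ww.RRRRRR
wwwww...RRRRRRRR...RRRRRRR
.....RRRRRRRRRRRRRRRRRRRRR
RRRRRRRRRRRRRRRRRRRRRRRRRR
RRRRRRRRRRRRRRRRRRRRRRRRRR
RRRRRRRRRRRRRRRRRRRRRRRRRR
RRRRRRRRRRRRRRRRRRRRRRRRRR
```

Run:
```python
from h import *
g=pickle.load(open("s2.pkl","rb"))
p=plane(g,426,233.5,30)[:2];print(p,np.arctan2(p[1]-65,p[0]-555),np.hypot(*(p-[555,65])))
```

```text
[580.26285668 111.95839928] 1.0772254117920719 53.32263300995076
```

```bash
python3 -m crank '[[0,0.002,0,0,0,-0.013,0.62],[0,0.002,0,0,0,-0.013,0.62]]' >/dev/null; python3 st.py
python3 -m crank '[[0,0.002,0,0,0,-0.013,0.62],[0,0.002,0,0,0,-0.013,0.62]]' >/dev/null; python3 st.py
```

```text
t 9.1 az -1.1 rad 154.2 yaw-pi -1.093 F [-2.6 -4.4  0.2]
t 9.3 az -1.087 rad 154.2 yaw-pi -1.08 F [-1.4 -4.1  0.8]
```

```bash
python3 -m crank '[[0,0.0015,0,0,0,-0.01,0.62],[0,0.0015,0,0,0,-0.01,0.62]]' >/dev/null; python3 st.py
python3 -m crank '[[0,0.0015,0,0,0,-0.01,0.62],[0,0.0015,0,0,0,-0.01,0.62]]' >/dev/null; python3 st.py; python3 tab.py|tail -18
```

```text
t 9.5 az -1.078 rad 154.2 yaw-pi -1.07 F [-1.6 -4.1  0. ]
t 9.7 az -1.068 rad 154.3 yaw-pi -1.06 F [-1.9 -4.6  0.7]
wwwwwwwwwwwwwwww..Y..RRRRR
wwwwwwwwwwwwwww..YYY.RRRRR
wwwwwwwwwwwwwww..YYY.RRRRR
wwwwwwwwwwwwwww..YYY.RRRRR
wwwwwwwwwwwwwwww.YY..RRRRR
wwwwwwwwwwwwwwwww...RRRRRR
wwwwwwwwwwwwwwwwwww..RRRRR
wwwwwwwwwwwwwwwwwwww.RRRRR
wwwwwwwwwwwwwwwwwwwww.RRRR
wwwwwwwwwww...wwwwwwwRRRRR
wwwwwwwwww.RRR..wwww.RRRRR
wwwwwwww..RRRRR...w.RRRRRR
wwwww...RRRRRRRRRRRRRRRRRR
.....RRRRRRRRRRRRRRRRRRRRR
RRRRRRRRRRRRRRRRRRRRRRRRRR
RRRRRRRRRRRRRRRRRRRRRRRRRR
RRRRRRRRRRRRRRRRRRRRRRRRRR
RRRRRRRRRRRRRRRRRRRRRRRRRR
```

```bash
python3 -m crank '[[0,0.0015,0,0,0,-0.01,0.62],[0,0.0015,0,0,0,-0.01,0.62]]' >/dev/null; python3 st.py
python3 -m crank '[[0,0.0015,0,0,0,-0.01,0.62],[0,0.0015,0,0,0,-0.01,0.62]]' >/dev/null; python3 st.py
```

```text
t 9.95 az -1.058 rad 154.3 yaw-pi -1.05 F [-1.3 -5.9 -1.9]
t 10.15 az -1.048 rad 154.3 yaw-pi -1.04 F [-1.7 -4.3  0.1]
```

```bash
python3 -m crank '[[0,0.0015,0,0,0,-0.01,0.62],[0,0.0015,0,0,0,-0.01,0.62]]' >/dev/null; python3 st.py
python3 -m crank '[[0,0.0012,0,0,0,-0.008,0.62],[0,0.0012,0,0,0,-0.008,0.62]]' >/dev/null; python3 st.py; python3 tab.py|tail -18
```

```text
t 10.35 az -1.039 rad 154.3 yaw-pi -1.03 F [-2.1 -4.  -0.1]
t 10.55 az -1.031 rad 154.2 yaw-pi -1.022 F [-1.7 -4.5  0.2]
wwwwwwwwwwwwwwww..Y..RRRRR
wwwwwwwwwwwwwww..YYY.RRRRR
wwwwwwwwwwwwwww..YYY.RRRRR
wwwwwwwwwwwwwwww.YYY.RRRRR
wwwwwwwwwwwwwwwww....RRRRR
wwwwwwwwwwwwwwwwwww..RRRRR
wwwwwwwwwwwwwwwwwwwww.RRRR
wwwwwwwwwwwwwwwwwwwww.RRRR
wwwwwwwwwwww..wwwwwww.RRRR
wwwwwwwwwww..R..wwwww.RRRR
wwwwwwwwww.RRRR...ww.RRRRR
wwwwwwww..RRRRRRR...RRRRRR
wwwww...RRRRRRRRRRRRRRRRRR
.....RRRRRRRRRRRRRRRRRRRRR
RRRRRRRRRRRRRRRRRRRRRRRRRR
RRRRRRRRRRRRRRRRRRRRRRRRRR
RRRRRRRRRRRRRRRRRRRRRRRRRR
RRRRRRRRRRRRRRRRRRRRRRRRRR
```

```bash
for i in 1; do python3 -m crank '[[0,0.0015,0,0,0,-0.01,0.62],[0,0.0015,0,0,0,-0.01,0.62]]' >/dev/null; python3 st.py; done
python3 -m crank '[[0,0.0012,0,0,0,-0.008,0.62],[0,0.0012,0,0,0,-0.008,0.62]]' >/dev/null; python3 st.py
python3 - <<'E'
from h import *
from rig import cams
g=cams.grab_frame("scene")
hsv=cv2.cvtColor(g["image"],cv2.COLOR_RGB2HSV)
C=np.array([555,65])
# whiteness along arc at z=30, r=50..54
for a in np.arange(.9,1.4,.03):
    v=[]
    for rr in(48,51,54):
        u=proj(g,[*(C+rr*np.array([np.cos(a),np.sin(a)])),30]).astype(np.float32)
        c=cv2.getRectSubPix(g["image"],(1,1),(float(u[0]),float(u[1])))[0,0]; v.append(c.tolist())
    print(round(a,2),v)
E
```

```text
t 10.8 az -1.022 rad 154.3 yaw-pi -1.012 F [-2.7 -5.   1. ]
t 11.0 az -1.016 rad 154.2 yaw-pi -1.004 F [-2.  -6.1  1.4]
0.9 [[189, 99, 85], [187, 75, 55], [185, 75, 55]]
0.93 [[187, 97, 83], [186, 77, 58], [185, 76, 56]]
0.96 [[185, 107, 93], [185, 91, 73], [185, 83, 63]]
0.99 [[187, 127, 113], [187, 113, 99], [186, 101, 84]]
1.02 [[192, 158, 147], [191, 145, 133], [190, 134, 121]]
1.05 [[200, 182, 172], [197, 174, 165], [195, 167, 158]]
1.08 [[207, 201, 193], [205, 198, 190], [203, 191, 183]]
1.11 [[214, 213, 206], [211, 209, 202], [213, 210, 202]]
1.14 [[220, 219, 212], [217, 217, 211], [220, 220, 213]]
1.17 [[225, 224, 217], [222, 221, 216], [224, 223, 217]]
1.2 [[224, 223, 215], [224, 223, 216], [224, 224, 216]]
1.23 [[221, 218, 209], [221, 219, 208], [221, 219, 209]]
1.26 [[215, 209, 195], [215, 210, 193], [213, 206, 192]]
1.29 [[207, 197, 171], [209, 200, 168], [203, 185, 161]]
1.32 [[200, 185, 141], [205, 189, 132], [194, 164, 124]]
1.35 [[198, 177, 108], [204, 182, 99], [191, 149, 88]]
1.38 [[199, 174, 79], [207, 184, 84], [191, 136, 65]]
```

```bash
python3 -m crank '[[0,0.001,0,0,0,-0.006,0.62],[0,0.001,0,0,0,-0.006,0.62]]' >/dev/null; python3 st.py;
python3 -m crank '[[0,0.001,0,0,0,-0.006,0.62],[0,0.001,0,0,0,-0.006,0.62]]' >/dev/null; python3 st.py
```

```text
t 11.25 az -1.01 rad 154.2 yaw-pi -0.998 F [-2.4 -5.9  0. ]
t 11.45 az -1.005 rad 154.2 yaw-pi -0.992 F [-3.5 -6.6  1.5]
```

```bash
python3 -m crank '[[0,0.001,0,0,0,-0.006,0.62],[0,0.001,0,0,0,-0.006,0.62]]' >/dev/null; python3 st.py;
python3 -m crank '[[0,0.001,0,0,0,-0.006,0.62],[0,0.001,0,0,0,-0.006,0.62]]' >/dev/null; python3 st.py
```

```text
t 11.65 az -0.999 rad 154.3 yaw-pi -0.986 F [-3.2 -7.3  1.4]
t 11.85 az -0.994 rad 154.2 yaw-pi -0.979 F [-5.6 -8.5  2. ]
```

The force is now about 10 N and still climbing as the arm's travel per step falls off, so the tab is on the pin. I'll back off, open, lift clear and check.

```bash
python3 -m crank '[[0,-0.003,0,0,0,0,0.62],[0,-0.005,0,0,0,0,0.62],[0,-0.005,0,0,0,0,0.45],[0,-0.005,0,0,0,0,0.4],[0,-0.005,0,0,0,0,0.4]]' |grep -E "open|contact"
python3 -m crank '[[0,0,-0.02,0,0,0,0.4],[0,0,-0.06,0,0,0,0.4],[0,0,-0.1,0,0,0,0.4],[-0.03,0,-0.14,0,0,0,0.4],[-0.07,0,-0.16,0,0,0,0.4]]'|grep -E "open|contact|eef"
python3 -m crank '[[0,0,0,0,0,0,0.4],[0,0,0,0,0,0,0.4],[0,0,0,0,0,0,0.4]]' |grep -E "clock|contact"
python3 - <<'E'
from rig import cams
from h import *
g=cams.grab_frame("scene");C=np.array([555,65])
for a in np.arange(.96,1.38,.04):
    u=proj(g,[*(C+51*np.array([np.cos(a),np.sin(a)])),30]).astype(np.float32)
    print(round(a,2),cv2.getRectSubPix(g["image"],(1,1),(float(u[0]),float(u[1])))[0,0])
cv2.imwrite("pics/s4.png",cv2.resize(g["image"][195:250,360:450,::-1],None,fx=8,fy=8,interpolation=2))
E
```

```text
contact_force: [0.3, -0.2, 0.5]
opening: 0.598
eef_pos: [676.4, -123.9, 204.9]
contact_force: [0.9, -0.4, 0.7]
opening: 0.601
clock: 13.15
contact_force: [-0.4, 0.5, -0.4]
0.96 [181  87  70]
1.0 [182 121 108]
1.04 [190 161 152]
1.08 [202 195 188]
1.12 [212 209 203]
1.16 [218 216 210]
1.2 [222 220 213]
1.24 [221 217 205]
1.28 [215 206 183]
1.32 [207 191 135]
1.36 [205 184  97]
```

View pics/s4.png

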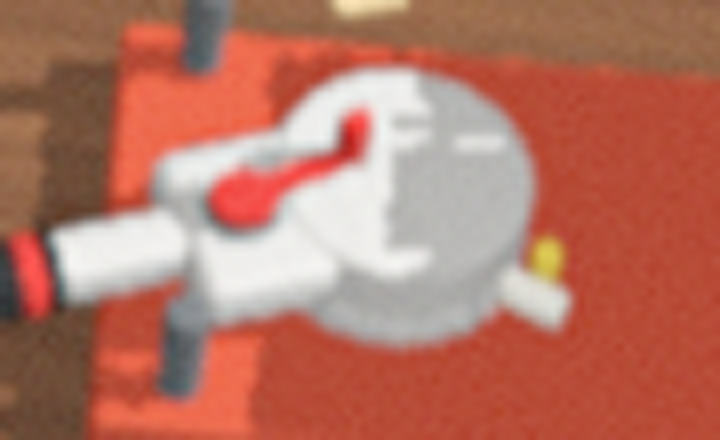

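The tab (540,300) rests against the pin (548,258), about 0.17 rad apart, which is roughly 8 mm. The lever is on the loosening side and the gripper is clear.

```bash
python3 -c "
from rig import sign_off
print(sign_off())"
```

```text
the job is handed in; nothing more can be done
None
```

I flipped the lever to the loosening side, turned the bolt anticlockwise with the wrench until its tab met the stop pin (about 10 N at the handle), let go, and handed the job in after about 13 s; I wasn't told the verdict.

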